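# Change over the data cartridges in two push-push readers

### The arm

A 6-joint arm with a two-finger parallel gripper is mounted at the origin on the work surface. World frame = base frame: x ahead of the robot, y to its left, z up, the work surface at z = 0. Lengths are in mm, angles in degrees, forces in N, time in s.
With the tool pointing down it reaches from about 300 to 850 mm from the base axis. Payload 4.2 kg.
Tool frame: the origin (TCP) lies at the very end of the fingers, on their centre line; the grasp point (between the pads) lies 19 mm behind it (env.grip_depth is the distance from the TCP to the grasp point, in mm); z points along the fingers, y is the line along which they close (so a half turn about z gives the same grasp; the last joint's range is limited). The gripper opens to 91 mm and grips with 3 to 60 N. Pads are 32 mm wide; open, the fingers measure 118 mm over their backs; the gripper's body (76 mm by 178 mm) begins 60 mm behind the grasp point.
Start: joints at [70.474, 18.312, 89.639, -0, 72.044, -1.146], TCP at [181.315, 545.681, 213.976] pointing down, gripper open.
Joint ranges: [-177.97, 177.97], [-48.28, 115.42], [12.27, 149.76], [-77.06, 257.06], [2.81, 150.46], [-146.56, 146.56]. Speed limits (degrees/s): [147.25, 147.25, 180, 180, 180, 180].

### API

Orientations are given as [roll, pitch, yaw] about the fixed x, y, z axes, in that order (R = Rz(yaw) Ry(pitch) Rx(roll)).
In Python, from workcell import env, cams gives the robot as it stands.
- The arm moves only by the tool apply_moves, never from a script. Its argument "deltas" is a list of rows, each a list of 5 numbers: the shift along the tool's x, y, z in m, then the turn about the tool's z in rad, then the opening, from -1 (shut) to 1 (fully open), so that 0 is half open. In form: [[tx, ty, tz, roll, gripper], ...]. A call has 1 to 5 rows; each row is the pose to reach, as a shift and turn from the pose commanded when the call began, along the tool's axes at that moment; what a row does not reach only later rows make up. A row lasts 1/10 s, in which the tool goes at most 50 mm and 8.59 degrees, less where a joint would pass 70% of its speed; a pose out of reach is approached as far as the arm can. A call with a gripper value outside its range is refused whole. The fingers move at their own pace and stop on an object; "grip_force" is the grip in N (left out, the last holds). Time passes only in rows, so rows that repeat a pose let the fingers close. It gives the time, the measured TCP pose, the force, the opening and the grip force at its end, in the units of the state.
- env.state(): the state, without advancing time (a new reading comes with each control period).
- cams.grab_frame(name): name is "scene" or "top" or "wrist"; returns the picture (384x512x3 uint8, blue, green, red); there is no depth.
- cams.get_calibration(name): a dict with "mtx" (3x3 intrinsics, pixels), "k1" (the pictures are not rectified: a ray, as slopes to the right and down, at radius r is drawn at 1 + k1 r^2 times it, then the intrinsics apply), "eye" and "attitude" of the camera in the world; the wrist camera has in their place "tool_from_camera" (4x4, takes a point from camera to tool coordinates, whose origin is the TCP and whose axes are the flange's). Camera axes: x right, y down, z forward; pixel columns grow to the right and rows downward; lengths in mm; the calibration is good to about 2 mm. A picture is of the moment at which its call begins: read the wrist's pose just before it. get_calibration takes no time and is no camera call.
- env.job_done(): hands the job in; it is judged then, once.
The state is a dict: "time_s": time; "qpos": joint angles; "qvel": joint speeds; "effort": joint torques, N m; "ee_pos": TCP position; "ee_rot": TCP orientation; "force": force on the tool from outside, world axes, zero at the start; "torque": the same for the moment, N m; "gripper_width": finger opening in mm; "gripper_force": force on a finger pad.
Only numpy, scipy, OpenCV 4.12 (cv2) and the standard library are available. Lean on these libraries where they do the work, as an engineer would, in place of code of your own. Each camera call takes 0.05 s, during which the arm holds its last target. There are 200 camera calls.

### The job

First press the finished green cartridge in until its reader's catch lets go and it springs out; leave it standing there, sticking out. Then slide the blank blue cartridge over the bench and push it into the empty reader until the catch holds it, and let go. Do not knock or shift the other things on the bench.

Things in the scene. Friction and masses are not known exactly. Their poses are not given: they have to be found in the camera images.
- reader_full: Beige cartridge reader holding the green cartridge, fixed: a tunnel without floor (cartridges slide on the bench), 101 wide, 42 high inside, 125 x 50 outside, a block 85 high from 135 mm inwards. Origin: centre of its mouth at bench level; x points into the tunnel, z up. Dark flared cheeks 36 high widen the mouth to 130 mm at 25 mm before it.
- reader_empty: Same reader, same frame, but empty; which stands left and which right varies. Held cartridge: origin at x = +44 mm in the reader's frame, tail standing out 21 mm before the mouth. Released: origin at x = +7 mm, tail 58 mm before the mouth. A cartridge pushed in meets the spring carriage when its far end is 72 mm inside.
- carriage_full (a joint): Sprung carriage in the green cartridge's reader, m inwards: 0 = out, 0.0375 = held by the push-push catch (start), 0.047 = harmless hard stop. Each push beyond 0.0445, then letting go, changes the catch: out to held, or held to released, when the spring brings carriage and cartridge slowly back out to 0. So press 8 mm or more past the held place and back off.
- carriage_empty (a joint): The same carriage in the empty reader, starting at 0. Spring 4 N at 0, 7 N at the stop; on top come damping of 35 N per m/s, up to 6 N from the catch and the cartridge's friction of 1 to 2.5 N. Pressing past the catch takes 10 to 20 N in all; at the hard stop the force rises sharply.
- green_cartridge: Green data cartridge (finished), 130 long (x) x 96 wide (y) x 36 high, 0.15 to 0.31 kg, flat on the bench; origin: centre of its underside; the ribbed tail end (-x side, 65 mm from the origin) faces the robot. Too wide to grip across. Starts held in its reader.
- blue_cartridge: Blue data cartridge (blank), 130 long (x) x 96 wide (y) x 36 high, 0.15 to 0.31 kg, flat on the bench; origin: centre of its underside; the ribbed tail end (-x side, 65 mm from the origin) faces the robot. Too wide to grip across. Starts on the open bench before the readers, skewed by up to 0.5 rad. Two parted fingers against a side or the tail push it without turning it.
- orange_cartridge: Orange cartridge of the same size lying to the right (-y) side, not to be touched; origin: centre of its underside.
- mug: White mug, 80 across, 90 high, with pens and tools rising to 150 mm, between the readers; origin: centre of its underside.
- solder_reel: Steel and red solder reel, upright, 56 across, 50 high, in front of the gap between the readers; origin: centre of its underside.
- flux_bottle: White bottle, 58 across, 150 high, left (+y) of the readers; origin: centre of its underside.
- chip_tray: Red tray with black chips, 130 (x) x 100 (y) x 18 high, at the left (+y); origin: centre of its underside.
- screwdriver: Screwdriver, 170 long along its x, about 25 high, lying along the left (+y) side of the left reader; origin: under its middle.
- parts_tubs: Two stacked pale round tubs, 88 across, 92 high, right (-y) of the readers; origin: centre of the underside.
Things that resemble listed ones, but are neither listed nor needed, are in the scene too. Of the things like the green_cartridge, leave any that is yellow; of the rest the larger one is meant.

How it is judged (in metres and radians):
On the way, in this order (a step that is already met when the one before it is completed fails the run):
1. the green cartridge has been let go by its catch and stands out of its reader, the other reader still being empty (value of joint carriage_full below 0.008 m and x of green_cartridge in the frame of reader_full between -0.008 and 0.018 m and angle between green_cartridge's own z axis and vertical below 0.1 rad and value of joint carriage_empty below 0.02 m), for 0.2 s.
2. the blue cartridge is held by the catch of the empty reader (value of joint carriage_empty between 0.0355 and 0.0405 m and x of blue_cartridge in the frame of reader_empty between 0.039 and 0.048 m and angle between the x axis of blue_cartridge and the x axis of reader_empty, either way round below 0.08 rad and angle between blue_cartridge's own z axis and vertical below 0.08 rad), for 0.2 s.
At the end, for the whole second after the job is handed in: Green: carriage out (under 8 mm), origin 8 mm before to 18 mm inside the mouth. Blue: in the other reader, carriage held (35.5 to 40.5 mm), origin 39 to 48 mm inside the mouth, straight within 0.08 rad. Both flat and at rest (all of step 2 and value of joint carriage_full below 0.008 m and x of green_cartridge in the frame of reader_full between -0.008 and 0.018 m and angle between green_cartridge's own z axis and vertical below 0.1 rad and linear speed of each of green_cartridge, blue_cartridge below 0.01 m/s); the robot touches nothing.
It fails at once if the orange cartridge is shifted by more than 20 mm or tipped (distance of orange_cartridge from where it was at the start of the episode above 0.02 m or angle between orange_cartridge's own z axis and vertical above 0.3 rad).
It fails at once if the mug or the solder reel is shifted by more than 20 mm or tipped (distance of any of mug, solder_reel from where it was at the start of the episode above 0.02 m or angle between any of mug, solder_reel's own z axis and vertical above 0.3 rad).
It fails at once if the flux bottle or the tubs is shifted by more than 20 mm or tipped (distance of any of flux_bottle, parts_tubs from where it was at the start of the episode above 0.02 m or angle between any of flux_bottle, parts_tubs's own z axis and vertical above 0.3 rad).
It fails at once if the chip tray or the screwdriver is shifted by more than 20 mm or tipped (distance of any of chip_tray, screwdriver from where it was at the start of the episode above 0.02 m or angle between chip_tray's own z axis and vertical above 0.3 rad).
It also fails if it takes over 59 s, if anything falls off the work surface, if the arm or the gripper's body presses on something with over 40 N, if the wrist force passes 120 N, or if a joint passes its speed limit or range.

## Working session

There is one attempt and no reset: what is moved stays moved. The work goes in short steps, Python scripts to look and compute and a tool call to move; the robot and the scene stay as the last step left them, time stands still between calls to the robot, and variables do not carry over. Pictures are saved under pics/ and viewed, at most 10 in all, crops included, and the job is handed in when it is done.

Besides the shell and the picture viewer there is one more tool, called after "Request:" by a JSON object that holds its "fn" and its "kwargs", one argument or row to a line. apply_moves: Moves the arm, as the interface text tells. Its arguments: {"type":"object","properties":{"deltas":{"type":"array"},"grip_force":{"type":"number"}},"required":["deltas"]}

```bash
ls; mkdir -p pics; python3 - <<'E'
from workcell import env,cams
import cv2,numpy as np
print(env.state())
a=cams.grab_frame("top");b=cams.grab_frame("scene")
cv2.imwrite("pics/top.png",a);cv2.imwrite("pics/scene.png",b)
for n in("top","scene","wrist"):print(n,cams.get_calibration(n))
E
```

```text
pics
{'time_s': 0.0, 'qpos': array([ 7.04768376e+01,  1.83497128e+01,  8.97066060e+01,  4.87816230e-04,
        7.20457701e+01, -1.14676466e+00]), 'qvel': array([-0.07656638, -0.01848956,  0.03835015, -0.07127506,  0.05903769,
       -0.00165225]), 'effort': array([-3.82717781e-04, -4.12465274e+01, -2.31973207e+01,  7.27200997e-02,
        4.57465067e-02, -1.31338952e-04]), 'ee_pos': array([181.10378952, 545.18493707, 213.13828061]), 'ee_rot': array([-1.79897941e+02, -2.50685217e-03,  1.61623449e+02]), 'force': array([0.32065248, 0.32720799, 0.33659994]), 'torque': array([ 0.01972332, -0.02263168,  0.03339135]), 'gripper_force': 0.0, 'gripper_width': 91.13933224281806}
top {'mtx': array([[420.04343542,   0.        , 255.36766512],
       [  0.        , 420.04343542, 191.59414573],
       [  0.        ,   0.        ,   1.        ]]), 'k1': -0.03005908653976168, 'eye': array([ 396.3077004 ,   -9.74265653, 1273.50637802]), 'attitude': array([-172.58069486,    1.13936747,  -88.32772955])}
scene {'mtx': array([[463.06214639,   0.        , 247.79446874],
       [  0.        , 463.06214639, 195.23653173],
       [  0.        ,   0.        ,   1.        ]]), 'k1': 0.014620473925216733, 'eye': array([ 954.83525118, -628.88698818, 1329.76066086]), 'attitude': array([-149.87867017,   -0.4026167 ,   32.5379068 ])}
wrist {'mtx': array([[272.18994484,   0.        , 258.55054233],
       [  0.        , 272.18994484, 191.5417953 ],
       [  0.        ,   0.        ,   1.        ]]), 'k1': -0.01812197090270047, 'tool_from_camera': array([[ 4.92414804e-04, -9.56020053e-01, -2.93300895e-01,
         8.47360908e+01],
       [ 9.99999740e-01,  6.25347023e-04, -3.59458902e-04,
        -4.67622248e-01],
       [ 5.27064761e-04, -2.93300642e-01,  9.56020113e-01,
        -1.70180819e+02],
       [ 0.00000000e+00,  0.00000000e+00,  0.00000000e+00,
         1.00000000e+00]])}
```

```bash
python3 -c "
import cv2
a=cv2.imread('pics/top.png');cv2.imwrite('pics/top2.png',cv2.resize(a,(800,600),interpolation=cv2.INTER_CUBIC))"
```

```text
(no output)
```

View pics/top2.png

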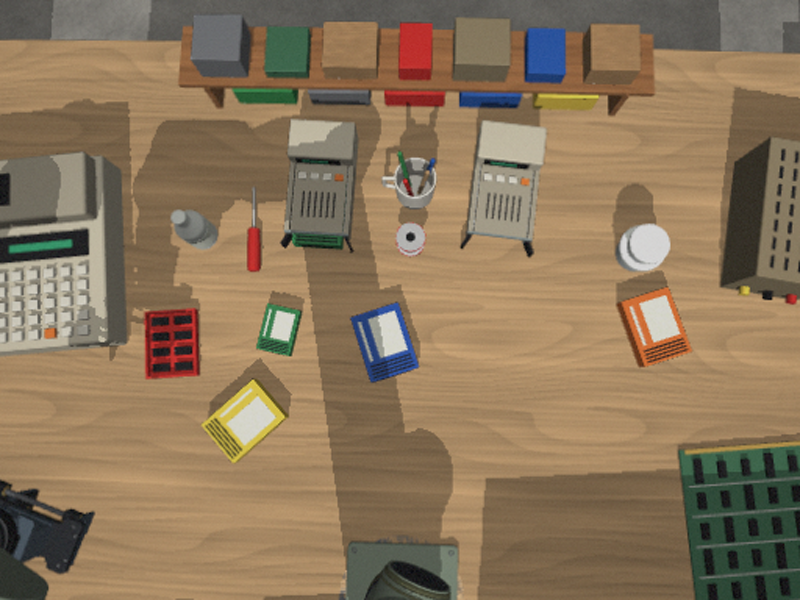

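View pics/scene.png

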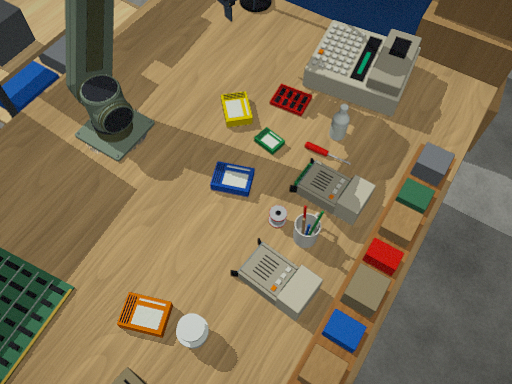

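The top view (800x600) shows three cartridges that could be meant by "green". One is the green tail in the left reader at (318,240), the second is a small green one loose at (280,330), and the third is yellow at (245,420). The one in the left reader fits: it is not yellow, it is the larger, and it sits in a reader. The empty reader is on the right at (507,190), and the blue cartridge is at (385,342). I'll confirm this in a crop and measure.

```bash
cat > h.py <<'E'
from workcell import env,cams
import cv2,numpy as np
from scipy.spatial.transform import Rotation as Ro
def ray(name,px,pose=None):
    c=cams.get_calibration(name);K=c["mtx"];px=np.atleast_2d(np.float64(px))
    n=cv2.undistortPoints(px[:,None],K,np.array([c["k1"],0,0,0.]))[:,0]
    d=np.c_[n,np.ones(len(n))]
    if name=="wrist":
        R=Ro.from_euler("xyz",pose[1],degrees=True).as_matrix();T=c["tool_from_camera"]
        return pose[0]+R@T[:3,3], d@(R@T[:3,:3]).T
    return c["eye"], d@Ro.from_euler("xyz",c["attitude"],degrees=True).as_matrix().T
def plane(name,px,z,pose=None):
    o,d=ray(name,px,pose); return (o+d*((z-o[2])/d[:,2])[:,None])
def rect(mask):
    cs,_=cv2.findContours(mask.astype(np.uint8),cv2.RETR_EXTERNAL,cv2.CHAIN_APPROX_NONE)
    return max(cs,key=cv2.contourArea)
E
python3 - <<'E'
from h import *
a=cv2.imread('pics/top.png');h=cv2.cvtColor(a,cv2.COLOR_BGR2HSV)
m=cv2.inRange(h,(105,120,40),(125,255,255));m[:180]=0;m[:,:200]=0;m[260:]=0;m[:,290:]=0
m=cv2.morphologyEx(m,cv2.MORPH_CLOSE,np.ones((9,9)))
c=rect(m);hull=cv2.convexHull(c)[:,0].astype(float)
w=plane("top",hull,36)[:,:2].astype(np.float32)
print("blue",cv2.minAreaRect(w), cv2.boxPoints(cv2.minAreaRect(w)))
# known objects for check
def f(lo,hi,box,z,n):
    m=cv2.inRange(h,lo,hi);k=np.zeros_like(m);k[box[1]:box[3],box[0]:box[2]]=1
    m=cv2.morphologyEx(m*k,cv2.MORPH_CLOSE,np.ones((5,5)))
    w=plane("top",cv2.convexHull(rect(m))[:,0].astype(float),z)[:,:2].astype(np.float32)
    print(n,cv2.minAreaRect(w))
f((3,150,80),(14,255,255),(390,170,450,240),36,"orange")
f((45,80,20),(85,255,255),(160,185,200,232),25,"smallgreen")
f((0,150,60),(8,255,255),(85,190,135,245),18,"tray")
f((0,0,110),(180,255,255),(252,140,274,165),50,"reel(rough)")
for n,p in {"reel":(410.5/1.5625,238/1.5625),"mug":(415/1.5625,180/1.5625)}.items(): print(n,plane("top",p,50 if n=="reel" else 90))
L=cv2.resize(a[70:170,170:240],(420,600),interpolation=cv2.INTER_CUBIC)
R=cv2.resize(a[70:170,288:351],(378,600),interpolation=cv2.INTER_CUBIC)
cv2.imwrite('pics/c1.png',np.hstack([L,R]))
E
```

```text
blue ((475.65673828125, 45.61289978027344), (128.88858032226562, 93.99906921386719), 19.98189926147461) [[399.03113   67.76099 ]
 [431.15277  -20.579407]
 [552.28235   23.464813]
 [520.1607   111.80521 ]]
orange ((517.6797485351562, -461.42779541015625), (129.79104614257812, 104.76641082763672), 19.390071868896484)
smallgreen ((495.0443115234375, 249.81161499023438), (68.23495483398438, 89.3638916015625), 78.67704010009766)
tray ((463.04107666015625, 458.7462158203125), (130.94061279296875, 104.81674194335938), 5.546689033508301)
reel(rough) ((674.2872924804688, 1.6023139953613281), (72.95828247070312, 62.70210647583008), 1.3865854740142822)
reel [[673.20341613   0.80598745  50.        ]]
mug [[774.770691    -4.96510229  90.        ]]
```

View pics/c1.png

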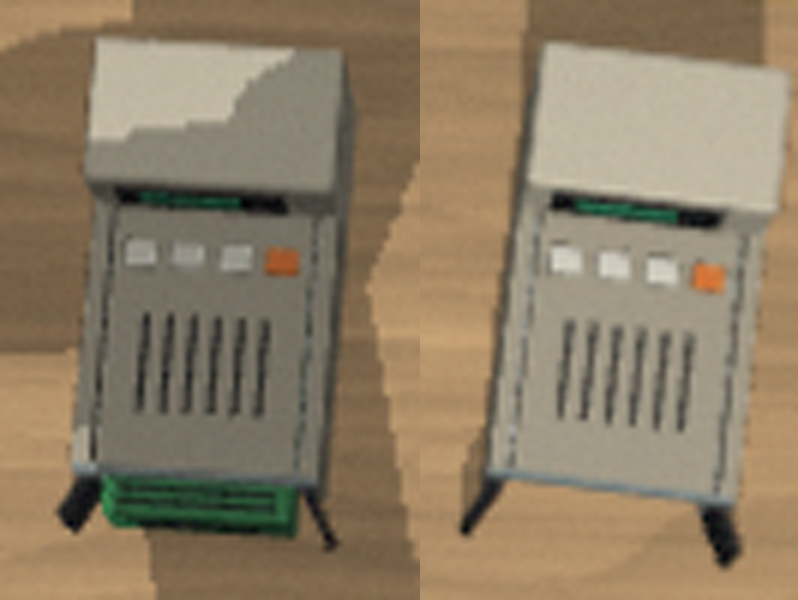

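The crop confirms it: the left reader holds the full-width green cartridge (tail at crop (200,505)), and the right reader is empty. Next I'll work out the reader poses.

```bash
python3 - <<'E'
from h import *
def P(pts,off,z): return plane("top",(np.array(pts,float)-.5)/6+np.array(off)-.0,z)[:,:2].round(1)
for n,off,x0,roof,block,slots,other in [
 ("L",(170,70),0,[(75,466),(318,487)],[(97,38),(343,52),(335,193),(87,183)],[(147,313),(138,413),(267,320),(259,416)],[(103,520),(295,533)]),
 ("R",(288,70),420,[(490,473),(735,503)],[(545,42),(788,70),(772,213),(530,185)],[(568,320),(559,418),(690,335),(681,428)],[])]:
    s=lambda q:[(a-x0,b) for a,b in q]
    for k,q,z in (("roof",roof,50),("block",block,85),("slots",slots,50),("tail",other,30)):
        if not q: continue
        w=P(s(q),off,z); print(n,k,w.tolist())
        for i,j in ((0,1),(1,2),(2,3),(3,0)):
            if j<len(w): d=w[j]-w[i]; print("   ",np.hypot(*d).round(1),np.degrees(np.arctan2(d[1],d[0])).round(1),((w[i]+w[j])/2).round(1))
E
```

```text
L roof [[681.9, 241.4], [674.1, 119.5]]
    122.1 -93.7 [678.  180.4]Traceback (most recent call last):
  File "<stdin>", line 11, in <module>
IndexError: index 3 is out of bounds for axis 0 with size 2
```

```bash
python3 - <<'E'
from h import *
def P(pts,off,z): return plane("top",(np.array(pts,float)-.5)/6+np.array(off)-.0,z)[:,:2].round(1)
for n,off,x0,roof,block,slots,other in [
 ("L",(170,70),0,[(75,466),(318,487)],[(97,38),(343,52),(335,193),(87,183)],[(147,313),(138,413),(267,320),(259,416)],[(103,520),(295,533)]),
 ("R",(288,70),420,[(490,473),(735,503)],[(545,42),(788,70),(772,213),(530,185)],[(568,320),(559,418),(690,335),(681,428)],[])]:
    s=lambda q:[(a-x0,b) for a,b in q]
    for k,q,z in (("roof",roof,50),("block",block,85),("slots",slots,50),("tail",other,30)):
        if not q: continue
        w=P(s(q),off,z); print(n,k,w.tolist())
        for i,j in ((0,1),(1,2),(2,3),(3,0)):
            if max(i,j)<len(w): d=w[j]-w[i]; print("   ",np.hypot(*d).round(1),np.degrees(np.arctan2(d[1],d[0])).round(1),((w[i]+w[j])/2).round(1))
E
```

```text
L roof [[681.9, 241.4], [674.1, 119.5]]
    122.1 -93.7 [678.  180.4]
L block [[891.3, 234.9], [886.3, 112.2], [813.7, 113.3], [816.3, 235.9]]
    122.8 -92.3 [888.8 173.6]
    72.6 179.1 [850.  112.8]
    122.6 88.8 [815.  174.6]
    75.0 -0.8 [853.8 235.4]
L slots [[761.3, 209.2], [709.7, 211.2], [759.0, 148.6], [709.5, 150.5]]
    51.6 177.8 [735.5 210.2]
    79.7 -51.8 [734.4 179.9]
    49.5 177.8 [734.2 149.6]
    78.3 48.6 [735.4 179.8]
L tail [[659.0, 229.8], [654.7, 132.3]]
    97.6 -92.5 [656.8 181. ]
R roof [[686.8, -108.5], [674.7, -229.6]]
    121.7 -95.7 [ 680.8 -169. ]
R block [[896.7, -129.6], [885.1, -249.1], [811.7, -241.1], [823.1, -123.1]]
    120.1 -95.5 [ 890.9 -189.4]
    73.8 173.8 [ 848.4 -245.1]
    118.5 84.5 [ 817.4 -182.1]
    73.9 -5.0 [ 859.9 -126.4]
R slots [[765.9, -146.2], [715.6, -142.3], [759.7, -207.1], [712.0, -202.8]]
    50.5 175.6 [ 740.8 -144.2]
    78.4 -55.8 [ 737.7 -174.7]
    47.9 174.8 [ 735.8 -205. ]
    78.2 46.4 [ 739.  -174.5]
```

Both readers match the given sizes:

| Reader | Mouth (x, y) mm | Yaw | Check |
|---|---|---|---|
| Left (full) | (678, 180.5) | -2.4° | green tail 21 mm before the mouth, as stated |
| Right (empty) | (681, -169) | -5.4° | roof 122 mm wide against 125 stated |

Next I move in front of the green tail.

```bash
cat >> h.py <<'E'
def go(x,y,z,yaw,s=None):
    s=s or env.state();p=s["ee_pos"];e=s["ee_rot"]
    R=Ro.from_euler("xyz",[180,0,e[2]],degrees=True).as_matrix()
    d=R.T@(np.array([x,y,z])-p)
    r=-((yaw-e[2]+180)%360-180)
    print("delta m",(d/1000).round(4),"roll",np.radians(r).round(4))
E
python3 -c "
from h import *
go(585,184.4,213,177.6)"
```

```text
delta m [-4.970e-01 -2.151e-01  2.000e-04] roll -0.2788
```

Request:
{"fn": "apply_moves", "kwargs": {
  "deltas": [
    [-0.497,-0.215,0,-0.279,0],
    [-0.497,-0.215,0,-0.279,0],
    [-0.497,-0.215,0,-0.279,0],
    [-0.497,-0.215,0,-0.279,0],
    [-0.497,-0.215,0,-0.279,0]
  ]
}}

```text
time_s: 0.6
ee_pos: [365.9, 380.2, 213.7]
ee_rot: [-180.0, -0.0, 177.6]
force: [1.9, 0.3, 0.1]
gripper_width: 54.2
gripper_force: 0.0
```

```bash
python3 -c "
from h import *
go(585,184.4,213,177.6)"
```

```text
delta m [-0.227  -0.1866  0.0007] roll 0.0006
```

Request:
{"fn": "apply_moves", "kwargs": {
  "deltas": [
    [-0.225,-0.186,0,0,0],
    [-0.225,-0.186,0,0,0],
    [-0.225,-0.186,0,0,0],
    [-0.225,-0.186,0,0,0],
    [-0.225,-0.186,0,0,0]
  ]
}}

```text
time_s: 1.1
ee_pos: [551.8, 212.9, 213.6]
ee_rot: [180.0, -0.0, 177.6]
force: [0.5, -0.0, 0.4]
gripper_width: 45.5
gripper_force: 0.0
```

```bash
python3 -c "
from h import *
go(585,184.4,15,177.6)"
```

```text
delta m [-0.0343 -0.0271  0.1986] roll -0.0002
```

Request:
{"fn": "apply_moves", "kwargs": {
  "deltas": [
    [-0.031,-0.024,0.04,0,0],
    [-0.031,-0.024,0.09,0,0],
    [-0.031,-0.024,0.14,0,0],
    [-0.031,-0.024,0.14,0,0],
    [-0.031,-0.024,0.14,0,0]
  ]
}}

```text
time_s: 1.6
ee_pos: [580.2, 189.3, 73.3]
ee_rot: [-180.0, -0.1, 177.6]
force: [-0.0, 0.6, 0.6]
gripper_width: 45.7
gripper_force: 0.0
```

```bash
python3 - <<'E'
from h import *
s=env.state();print(s["ee_pos"],s["ee_rot"])
a=cams.grab_frame("wrist");cv2.imwrite("pics/w1.png",a)
go(600,183.8,15,177.6)
E
```

```text
[580.19355284 189.31781902  73.33982197] [-1.79956018e+02 -1.44266943e-01  1.77611196e+02]
delta m [-0.0185 -0.0054  0.0604] roll 0.0005
```

View pics/w1.png

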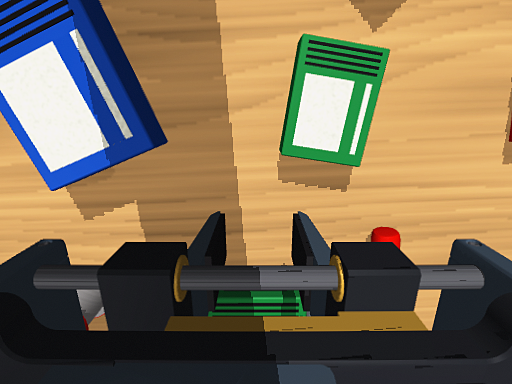

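The wrist view has the robot side at the top. The green tail at (258,300) lies centred between the fingers, and the small green cartridge and the blue one are clear. I descend and approach.

Request:
{"fn": "apply_moves", "kwargs": {
  "deltas": [
    [-0.01,-0.005,0.03,0,0],
    [-0.018,-0.005,0.058,0,0],
    [-0.018,-0.005,0.058,0,0],
    [-0.03,-0.005,0.058,0,0],
    [-0.04,-0.005,0.058,0,0]
  ]
}}

```text
time_s: 2.15
ee_pos: [623.3, 183.6, 19.2]
ee_rot: [179.9, 0.3, 177.6]
force: [1.0, 0.1, -0.4]
gripper_width: 45.6
gripper_force: 0.0
```

Request:
{"fn": "apply_moves", "kwargs": {
  "deltas": [
    [-0.005,0,0,0,0],
    [-0.01,0,0,0,0],
    [-0.014,0,0,0,0],
    [-0.016,0,0,0,0],
    [-0.018,0,0,0,0]
  ]
}}

```text
time_s: 2.65
ee_pos: [638.4, 181.9, 15.9]
ee_rot: [-180.0, -0.0, 177.6]
force: [-0.8, 0.9, -0.8]
gripper_width: 45.5
gripper_force: 0.0
```

Request:
{"fn": "apply_moves", "kwargs": {
  "deltas": [
    [-0.002,0,0,0,0],
    [-0.004,0,0,0,0],
    [-0.006,0,0,0,0],
    [-0.007,0,0,0,0],
    [-0.008,0,0,0,0]
  ]
}}

```text
time_s: 3.15
ee_pos: [643.7, 181.7, 16.0]
ee_rot: [-180.0, -0.4, 177.6]
force: [-8.2, 1.1, 6.4]
gripper_width: 45.4
gripper_force: 4.3
```

Request:
{"fn": "apply_moves", "kwargs": {
  "deltas": [
    [-0.002,0,0,0,0],
    [-0.003,0,0,0,0],
    [-0.004,0,0,0,0],
    [-0.005,0,0,0,0],
    [-0.005,0,0,0,0]
  ]
}}

```text
time_s: 3.65
ee_pos: [646.3, 181.6, 16.0]
ee_rot: [-179.9, -0.6, 177.6]
force: [-10.8, 1.1, 9.0]
gripper_width: 45.6
gripper_force: 6.3
```

Request:
{"fn": "apply_moves", "kwargs": {
  "deltas": [
    [-0.002,0,0,0,0],
    [-0.004,0,0,0,0],
    [-0.005,0,0,0,0],
    [-0.005,0,0,0,0],
    [-0.005,0,0,0,0]
  ]
}}

```text
time_s: 4.15
ee_pos: [649.9, 181.5, 16.0]
ee_rot: [-179.9, -0.8, 177.6]
force: [-16.5, 1.6, 10.4]
gripper_width: 45.7
gripper_force: 7.9
```

Request:
{"fn": "apply_moves", "kwargs": {
  "deltas": [
    [-0.003,0,0,0,0],
    [-0.004,0,0,0,0],
    [-0.004,0,0,0,0],
    [-0.004,0,0,0,0]
  ]
}}

```text
time_s: 4.55
ee_pos: [653.1, 181.3, 16.0]
ee_rot: [-179.9, -0.9, 177.6]
force: [-17.4, 1.1, 12.4]
gripper_width: 45.6
gripper_force: 8.7
```

Request:
{"fn": "apply_moves", "kwargs": {
  "deltas": [
    [-0.003,0,0,0,0],
    [-0.004,0,0,0,0],
    [-0.004,0,0,0,0],
    [-0.004,0,0,0,0]
  ]
}}

```text
time_s: 4.95
ee_pos: [653.1, 181.3, 16.1]
ee_rot: [-179.9, -1.4, 177.6]
force: [-26.5, 1.4, 18.5]
gripper_width: 45.7
gripper_force: 13.2
```

The force rises with no travel, so this is the hard stop. I back off now.

Request:
{"fn": "apply_moves", "kwargs": {
  "deltas": [
    [0.02,0,0,0,0],
    [0.04,0,0,0,0],
    [0.06,0,0,0,0],
    [0.08,0,0,0,0],
    [0.09,0,0,0,0]
  ]
}}

```text
time_s: 5.45
ee_pos: [573.1, 184.6, 16.0]
ee_rot: [-180.0, -0.0, 177.6]
force: [0.8, 0.4, -0.8]
gripper_width: 45.6
gripper_force: 0.0
```

Request:
{"fn": "apply_moves", "kwargs": {
  "deltas": [
    [0.0,0,-0.04,0,0],
    [0.0,0,-0.09,0,0],
    [0.0,0,-0.13,0,0],
    [0.0,0,-0.13,0,0],
    [0.0,0,-0.13,0,0]
  ]
}}

```text
time_s: 5.95
ee_pos: [575.4, 184.7, 147.0]
ee_rot: [179.9, 0.2, 177.6]
force: [-0.0, -0.6, -0.3]
gripper_width: 46.0
gripper_force: 0.0
```

```bash
python3 - <<'E'
from h import *
s=env.state();print(s["time_s"],s["ee_pos"],s["ee_rot"])
a=cams.grab_frame("top");cv2.imwrite("pics/t2.png",cv2.resize(a[70:260,150:370],(695,600),interpolation=cv2.INTER_CUBIC))
b=cams.grab_frame("scene");cv2.imwrite("pics/s2.png",cv2.resize(b[120:300,190:390],(667,600),interpolation=cv2.INTER_CUBIC))
E
```

```text
5.95 [575.37491977 184.7389657  146.96466172] [1.79947463e+02 1.64154181e-01 1.77600307e+02]
```

View pics/s2.png

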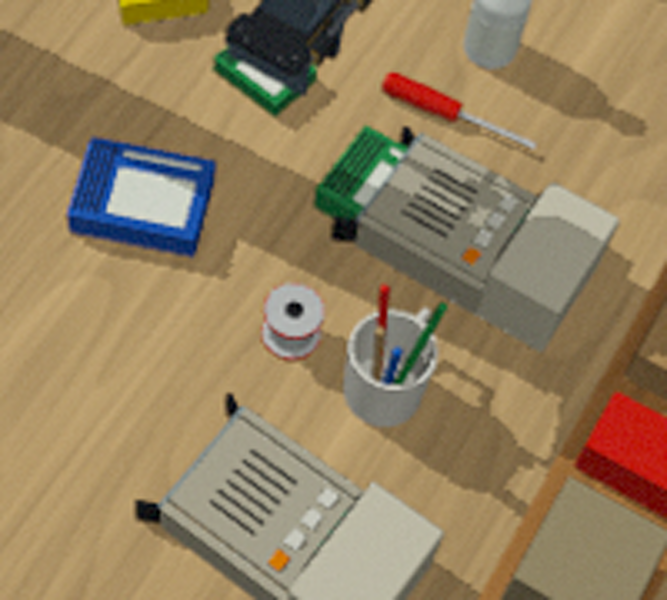

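The scene view shows the green cartridge standing well out of the left reader at (360,175) and the blue one still lying at (140,195). Blue's centre is (476,46) at yaw +20°, with the tail towards the robot. I'll sweep it from its left side along an arc to the empty reader's axis.

```bash
python3 -c "
from h import *
go(444,132,147,110)"
```

```text
delta m [ 0.1275 -0.0577 -0.0025] roll 1.1798
```

Request:
{"fn": "apply_moves", "kwargs": {
  "deltas": [
    [0.128,-0.058,0,1.18,1],
    [0.128,-0.058,0,1.18,1],
    [0.128,-0.058,0,1.18,1],
    [0.128,-0.058,0,1.18,1],
    [0.128,-0.058,0,1.18,1]
  ]
}}

```text
time_s: 6.55
ee_pos: [442.0, 131.2, 144.4]
ee_rot: [-179.8, -0.1, 134.3]
force: [0.7, -0.1, -0.4]
gripper_width: 82.7
gripper_force: 0.0
```

```bash
python3 -c "
from h import *
go(444,132,147,110)"
```

```text
delta m [-0.0008  0.0019 -0.0026] roll 0.4234
```

Request:
{"fn": "apply_moves", "kwargs": {
  "deltas": [
    [0,0,0.03,0.425,1],
    [0,0,0.06,0.425,1],
    [0,0,0.06,0.425,1],
    [0,0,0.06,0.425,1],
    [0,0,0.06,0.425,1]
  ]
}}

```text
time_s: 7.05
ee_pos: [444.0, 131.9, 85.2]
ee_rot: [-179.9, -0.0, 110.4]
force: [-0.1, 0.2, 0.3]
gripper_width: 91.1
gripper_force: 0.0
```

```bash
python3 - <<'E'
from h import *
s=env.state();pose=(s["ee_pos"],s["ee_rot"]);print(pose)
go(444,132,15,110,s)
a=cams.grab_frame("wrist");cv2.imwrite("pics/w2.png",a)
E
```

```text
(array([443.9718883 , 131.92401224,  85.19281567]), array([-1.79914451e+02, -8.92199826e-03,  1.10436154e+02]))
delta m [0.0001 0.0001 0.0702] roll 0.0076
```

View pics/w2.png

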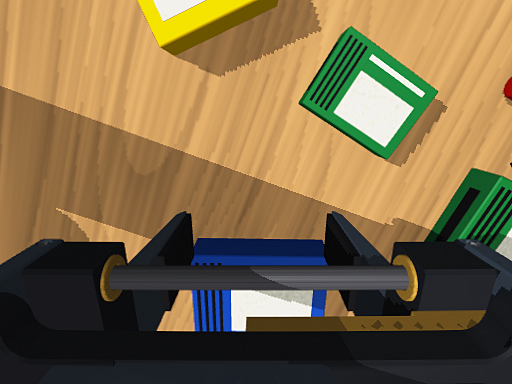

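The wrist view shows blue's side (bottom of the picture, columns 193–327) parallel to the fingers and centred at column 260 between them. I descend and begin the contact push.

Request:
{"fn": "apply_moves", "kwargs": {
  "deltas": [
    [0,0,0.04,0.007,1],
    [0,0,0.068,0.007,1],
    [0,0,0.068,0.007,1],
    [-0.01,0,0.069,0.007,1],
    [-0.02,0,0.07,0.007,1]
  ]
}}

```text
time_s: 7.6
ee_pos: [452.8, 113.0, 17.4]
ee_rot: [179.8, 0.0, 110.0]
force: [-0.0, -0.0, -0.2]
gripper_width: 90.9
gripper_force: 0.0
```

```bash
cat > arc.py <<'E'
from h import *
# reader empty
M=np.array([681,-169.]);psi=-5.4
def cs(a):a=np.radians(a);return np.array([np.cos(a),np.sin(a)])
B0=np.array([475.6,45.6]);r=452;C=B0-r*cs(20)
s=env.state();e=s["ee_rot"];R=Ro.from_euler("xyz",[180,0,e[2]],degrees=True).as_matrix()
for ang in np.arange(20,-6,-2.54):
    b=C+r*cs(ang);t=b+64*cs(ang+90)
    d=R.T@np.r_[t-s["ee_pos"][:2],0]
    print(ang.round(2),"blue",b.round(1),"tcp",t.round(1),"delta",(d/1000).round(4)[:2],"roll",np.radians(e[2]-(ang+90)).round(3))
E
python3 arc.py
```

```text
20.0 blue [475.6  45.6] tcp [453.7 105.7] delta [-0.0072 -0.0016] roll -0.001
17.46 blue [482.   26.6] tcp [462.8  87.7] delta [-0.0273  0.0008] roll 0.043
14.92 blue [487.6   7.4] tcp [471.1  69.2] delta [-0.0474  0.0023] roll 0.088
12.38 blue [492.3 -12.1] tcp [478.6  50.4] delta [-0.0677  0.0029] roll 0.132
9.84 blue [496.2 -31.7] tcp [485.3  31.3] delta [-0.0879  0.0026] roll 0.176
7.3 blue [499.2 -51.6] tcp [491.1  11.9] delta [-0.1081  0.0015] roll 0.221
4.76 blue [501.3 -71.5] tcp [496.   -7.7] delta [-0.1282 -0.0006] roll 0.265
2.22 blue [502.5 -91.5] tcp [500.  -27.5] delta [-0.1482 -0.0036] roll 0.309
-0.32 blue [ 502.9 -111.5] tcp [503.2 -47.5] delta [-0.1681 -0.0074] roll 0.354
-2.86 blue [ 502.3 -131.5] tcp [505.5 -67.6] delta [-0.1878 -0.0121] roll 0.398
-5.4 blue [ 500.9 -151.5] tcp [506.9 -87.8] delta [-0.2072 -0.0177] roll 0.442
```

Request:
{"fn": "apply_moves", "kwargs": {
  "deltas": [
    [-0.008,-0.0005,0,0.003,1],
    [-0.017,-0.0002,0,0.021,1],
    [-0.027,0.0006,0,0.043,1],
    [-0.037,0.0014,0,0.065,1],
    [-0.047,0.002,0,0.087,1]
  ]
}}

```text
time_s: 8.1
ee_pos: [469.8, 69.4, 16.7]
ee_rot: [179.9, -0.0, 104.8]
force: [-0.9, 4.8, 4.1]
gripper_width: 91.4
gripper_force: 2.5
```

```bash
python3 arc.py|tail -9
```

```text
14.92 blue [487.6   7.4] tcp [471.1  69.2] delta [-0.0005  0.0012] roll -0.003
12.38 blue [492.3 -12.1] tcp [478.6  50.4] delta [-0.0206  0.0037] roll 0.042
9.84 blue [496.2 -31.7] tcp [485.3  31.3] delta [-0.0408  0.0052] roll 0.086
7.3 blue [499.2 -51.6] tcp [491.1  11.9] delta [-0.061   0.0059] roll 0.13
4.76 blue [501.3 -71.5] tcp [496.   -7.7] delta [-0.0812  0.0057] roll 0.175
2.22 blue [502.5 -91.5] tcp [500.  -27.5] delta [-0.1014  0.0045] roll 0.219
-0.32 blue [ 502.9 -111.5] tcp [503.2 -47.5] delta [-0.1216  0.0025] roll 0.263
-2.86 blue [ 502.3 -131.5] tcp [505.5 -67.6] delta [-0.1416 -0.0004] roll 0.308
-5.4 blue [ 500.9 -151.5] tcp [506.9 -87.8] delta [-0.1615 -0.0042] roll 0.352
```

Request:
{"fn": "apply_moves", "kwargs": {
  "deltas": [
    [-0.011,0.0015,0,0.02,1],
    [-0.021,0.003,0,0.042,1],
    [-0.031,0.0042,0,0.064,1],
    [-0.041,0.005,0,0.086,1],
    [-0.051,0.0055,0,0.108,1]
  ]
}}

```text
time_s: 8.6
ee_pos: [487.8, 21.2, 16.0]
ee_rot: [180.0, -0.0, 98.6]
force: [-0.7, 4.5, 4.6]
gripper_width: 91.0
gripper_force: 2.5
```

```bash
python3 arc.py|tail -7
```

```text
9.84 blue [496.2 -31.7] tcp [485.3  31.3] delta [ 0.0104 -0.001 ] roll -0.022
7.3 blue [499.2 -51.6] tcp [491.1  11.9] delta [-0.0096  0.0018] roll 0.023
4.76 blue [501.3 -71.5] tcp [496.   -7.7] delta [-0.0298  0.0038] roll 0.067
2.22 blue [502.5 -91.5] tcp [500.  -27.5] delta [-0.05    0.0048] roll 0.111
-0.32 blue [ 502.9 -111.5] tcp [503.2 -47.5] delta [-0.0702  0.005 ] roll 0.156
-2.86 blue [ 502.3 -131.5] tcp [505.5 -67.6] delta [-0.0904  0.0042] roll 0.2
-5.4 blue [ 500.9 -151.5] tcp [506.9 -87.8] delta [-0.1106  0.0026] roll 0.244
```

Request:
{"fn": "apply_moves", "kwargs": {
  "deltas": [
    [-0.01,0.0015,0,0.022,1],
    [-0.02,0.003,0,0.045,1],
    [-0.03,0.0038,0,0.067,1],
    [-0.04,0.0044,0,0.089,1],
    [-0.05,0.0048,0,0.111,1]
  ]
}}

```text
time_s: 9.1
ee_pos: [500.0, -27.6, 16.0]
ee_rot: [180.0, -0.0, 92.2]
force: [-0.6, 4.8, 3.5]
gripper_width: 91.3
gripper_force: 2.5
```

```bash
cat > blue.py <<'E'
from h import *
a=cams.grab_frame("top");h=cv2.cvtColor(a,cv2.COLOR_BGR2HSV)
m=cv2.inRange(h,(105,120,40),(125,255,255));m[:160]=0;m[:,:200]=0;m[290:]=0;m[:,380:]=0
m=cv2.morphologyEx(m,cv2.MORPH_CLOSE,np.ones((9,9)))
w=plane("top",cv2.convexHull(rect(m))[:,0].astype(float),36)[:,:2].astype(np.float32)
print("blue",cv2.minAreaRect(w))
E
python3 blue.py; python3 arc.py|tail -4
```

```text
blue ((503.24664306640625, -126.98941040039062), (124.37834167480469, 20.66547393798828), 0.8874238133430481)
2.22 blue [502.5 -91.5] tcp [500.  -27.5] delta [ 0.0015 -0.0003] roll -0.0
-0.32 blue [ 502.9 -111.5] tcp [503.2 -47.5] delta [-0.0186  0.0021] roll 0.044
-2.86 blue [ 502.3 -131.5] tcp [505.5 -67.6] delta [-0.0387  0.0036] roll 0.089
-5.4 blue [ 500.9 -151.5] tcp [506.9 -87.8] delta [-0.059   0.0042] roll 0.133
```

Request:
{"fn": "apply_moves", "kwargs": {
  "deltas": [
    [-0.014,0.0015,0,0.034,1],
    [-0.027,0.003,0,0.062,1],
    [-0.04,0.0037,0,0.09,1],
    [-0.051,0.004,0,0.115,1],
    [-0.06,0.0042,0,0.133,1]
  ]
}}

```text
time_s: 9.65
ee_pos: [506.3, -87.7, 15.8]
ee_rot: [-180.0, 0.0, 84.6]
force: [0.8, 2.4, 0.9]
gripper_width: 91.4
gripper_force: 1.5
```

Request:
{"fn": "apply_moves", "kwargs": {
  "deltas": [
    [0,0,0,0,1],
    [0.02,0,0,0,1],
    [0.045,0,-0.02,0,1],
    [0.05,0,-0.06,0,1],
    [0.05,0,-0.11,0,0.2]
  ]
}}

```text
time_s: 10.15
ee_pos: [509.2, -36.0, 125.3]
ee_rot: [-179.7, 0.0, 84.8]
force: [0.8, 0.3, -0.4]
gripper_width: 86.2
gripper_force: 0.0
```

```bash
python3 blue.py; python3 -c "
from h import *
s=env.state();print(s['time_s'],s['ee_pos'])
a=cams.grab_frame('top');cv2.imwrite('pics/t3.png',cv2.resize(a[70:270,150:416],(798,600),interpolation=cv2.INTER_CUBIC))"
```

```text
blue ((497.2593994140625, -170.387939453125), (60.44120788574219, 130.86126708984375), 88.03644561767578)
10.2 [515.05771214 -36.90946047 134.54567985]
```

View pics/t3.png

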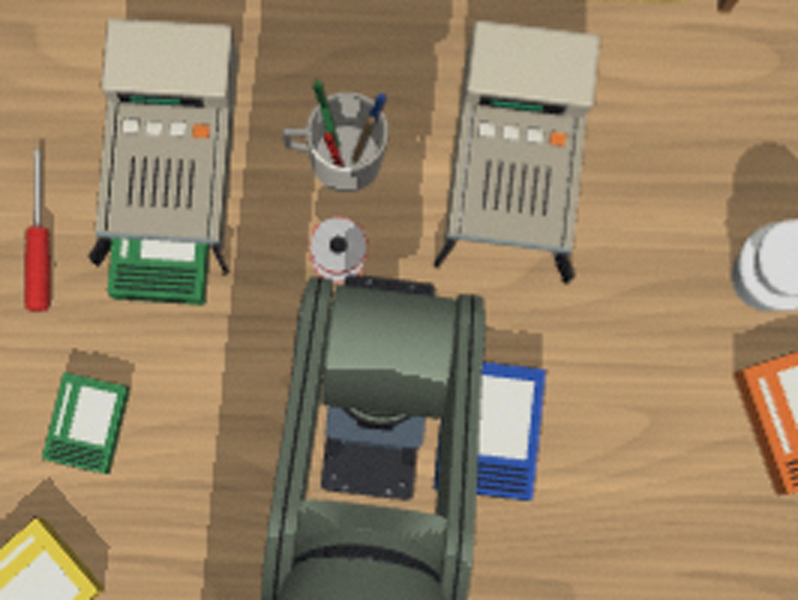

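The top view shows green out at (160,270), and blue at (500,430) lying about parallel in front of the right reader. I move behind its tail with yaw -5.4°, so the wrist camera looks ahead.

```bash
python3 -c "
from h import *
go(394,-142,130,-5.4)"
```

```text
delta m [-0.1154 -0.1112  0.0019] roll 1.5742
```

Request:
{"fn": "apply_moves", "kwargs": {
  "deltas": [
    [-0.115,-0.111,0,1.574,0.2],
    [-0.115,-0.111,0,1.574,0.2],
    [-0.115,-0.111,0,1.574,0.2],
    [-0.115,-0.111,0,1.574,0.2],
    [-0.115,-0.111,0,1.574,0.2]
  ]
}}

```text
time_s: 10.75
ee_pos: [387.4, -142.3, 125.3]
ee_rot: [-179.9, 0.1, 41.3]
force: [1.0, 0.2, 0.2]
gripper_width: 54.9
gripper_force: 0.0
```

```bash
python3 -c "
from h import *
go(394,-142,130,-5.4)"
```

```text
delta m [ 0.0051  0.0042 -0.0047] roll 0.8142
```

Request:
{"fn": "apply_moves", "kwargs": {
  "deltas": [
    [0.004,0.004,0,0.815,0.2],
    [0.004,0.004,0,0.815,0.2],
    [0.004,0.004,0,0.815,0.2],
    [0.004,0.004,0,0.815,0.2],
    [0.004,0.004,0,0.815,0.2]
  ]
}}

```text
time_s: 11.25
ee_pos: [394.8, -141.6, 125.2]
ee_rot: [180.0, 0.1, -1.5]
force: [0.5, -0.2, -0.2]
gripper_width: 54.9
gripper_force: 0.0
```

```bash
python3 -c "
from h import *
s=env.state();print(s['time_s'],s['ee_pos'],s['ee_rot'])
cv2.imwrite('pics/w3.png',cams.grab_frame('wrist'))
go(394,-142,130,-5.4)"; python3 blue.py
```

```text
11.25 [ 394.81359376 -141.57966924  125.18733443] [ 1.79983108e+02  8.92529496e-02 -1.54486134e+00]
delta m [-0.0009  0.0004 -0.0048] roll 0.0634
blue ((499.7728271484375, -151.5511474609375), (95.40853118896484, 127.66761016845703), 84.73345184326172)
```

View pics/w3.png

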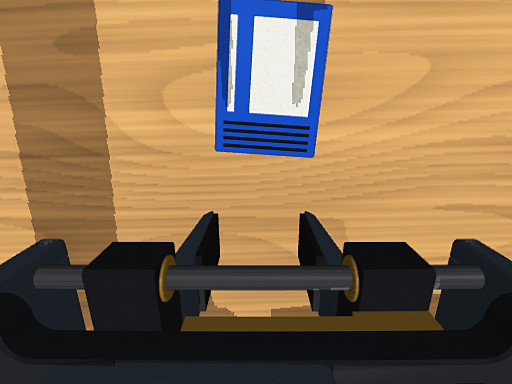

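The wrist view shows blue straight ahead with its tail at (265,155). The top measurement gives centre (499.8,-151.6) and yaw -5.3°, which puts it 0.3 mm off the reader axis. I descend and push in.

Request:
{"fn": "apply_moves", "kwargs": {
  "deltas": [
    [0,0,0.04,0.066,0.2],
    [0,0,0.08,0.066,0.2],
    [0,0,0.109,0.066,0.2],
    [0,0,0.109,0.066,0.2],
    [0,0,0.109,0.066,0.2]
  ]
}}

```text
time_s: 11.85
ee_pos: [395.5, -141.5, 17.0]
ee_rot: [-180.0, 0.1, -4.9]
force: [-0.1, 0.7, 0.4]
gripper_width: 54.5
gripper_force: 0.0
```

```bash
python3 -c "
from h import *
print(env.state()['ee_rot'])
go(620,-163.3,16,-5.4)"
```

```text
[-1.79990869e+02  5.01772345e-02 -4.88499778e+00]
delta m [0.2255 0.0026 0.001 ] roll 0.009
```

Request:
{"fn": "apply_moves", "kwargs": {
  "deltas": [
    [0.015,0,0,0.008,0.2],
    [0.025,0,0,0.008,0.2],
    [0.035,0.0003,0,0.008,0.2],
    [0.045,0.0005,0,0.008,0.2],
    [0.055,0.0006,0,0.008,0.2]
  ]
}}

```text
time_s: 12.35
ee_pos: [449.5, -146.6, 17.7]
ee_rot: [-180.0, 0.1, -5.4]
force: [-4.3, 0.5, 3.9]
gripper_width: 54.7
gripper_force: 2.5
```

Request:
{"fn": "apply_moves", "kwargs": {
  "deltas": [
    [0.01,0,0,0,0.2],
    [0.02,0,0,0,0.2],
    [0.03,0,0,0,0.2],
    [0.04,0,0,0,0.2],
    [0.05,0,0,0,0.2]
  ]
}}

```text
time_s: 12.85
ee_pos: [499.6, -151.4, 17.6]
ee_rot: [-180.0, 0.1, -5.4]
force: [-5.7, 1.0, 5.5]
gripper_width: 54.5
gripper_force: 2.9
```

```bash
python3 blue.py; python3 -c "
from h import *
go(620,-163.3,16,-5.4)"
```

```text
blue ((596.6783447265625, -160.43832397460938), (94.9444580078125, 96.51163482666016), 84.63272094726562)
delta m [0.1181 0.0002 0.0017] roll -0.0003
```

Request:
{"fn": "apply_moves", "kwargs": {
  "deltas": [
    [0.01,0,0,0,0.2],
    [0.02,0,0,0,0.2],
    [0.03,0,0,0,0.2],
    [0.04,0,0,0,0.2],
    [0.05,0,0,0,0.2]
  ]
}}

```text
time_s: 13.4
ee_pos: [549.9, -156.3, 17.2]
ee_rot: [-180.0, 0.1, -5.4]
force: [-4.1, 0.2, 4.2]
gripper_width: 54.6
gripper_force: 2.8
```

Request:
{"fn": "apply_moves", "kwargs": {
  "deltas": [
    [0.01,0,0,0,0.2],
    [0.02,0,0,0,0.2],
    [0.03,0,0,0,0.2],
    [0.04,0,0,0,0.2],
    [0.05,0,0,0,0.2]
  ]
}}

```text
time_s: 13.9
ee_pos: [599.8, -161.1, 17.2]
ee_rot: [-180.0, 0.1, -5.4]
force: [-5.3, 0.7, 3.9]
gripper_width: 55.0
gripper_force: 2.5
```

```bash
python3 blue.py; python3 -c "
from h import *
go(640,-165.2,16,-5.4)"
```

```text
delta m [0.0377 0.0001 0.0013] roll -0.0007Traceback (most recent call last):
  File "blue.py", line 5, in <module>
    w=plane("top",cv2.convexHull(rect(m))[:,0].astype(float),36)[:,:2].astype(np.float32)
                                 ~~~~^^^
  File "h.py", line 16, in rect
    return max(cs,key=cv2.contourArea)
ValueError: max() iterable argument is empty
```

Request:
{"fn": "apply_moves", "kwargs": {
  "deltas": [
    [0.008,0,0,0,0.2],
    [0.016,0,0,0,0.2],
    [0.024,0,0,0,0.2],
    [0.032,0,0,0,0.2],
    [0.038,0,0,0,0.2]
  ]
}}

```text
time_s: 14.45
ee_pos: [628.2, -163.3, 17.2]
ee_rot: [-179.9, 1.2, -5.5]
force: [-25.6, 3.8, 21.2]
gripper_width: 54.4
gripper_force: 13.4
```

Request:
{"fn": "apply_moves", "kwargs": {
  "deltas": [
    [0.003,0,0,0,0.2],
    [0.006,0,0,0,0.2],
    [0.009,0,0,0,0.2],
    [0.011,0,0,0,0.2],
    [0.012,0,0,0,0.2]
  ]
}}

```text
time_s: 14.95
ee_pos: [639.1, -164.3, 17.2]
ee_rot: [-179.9, 1.3, -5.5]
force: [-26.8, 3.4, 20.1]
gripper_width: 54.7
gripper_force: 13.5
```

Request:
{"fn": "apply_moves", "kwargs": {
  "deltas": [
    [0,0,0,0,0.2],
    [0.001,0,0,0,0.2],
    [0.001,0,0,0,0.2],
    [0.001,0,0,0,0.2]
  ]
}}

```text
time_s: 15.35
ee_pos: [640.5, -164.5, 17.2]
ee_rot: [-179.9, 1.2, -5.5]
force: [-24.3, 2.2, 18.7]
gripper_width: 54.7
gripper_force: 12.4
```

Request:
{"fn": "apply_moves", "kwargs": {
  "deltas": [
    [0.001,0,-0.001,0,0.2],
    [0.002,0,-0.003,0,0.2],
    [0.003,0,-0.004,0,0.2],
    [0.004,0,-0.004,0,0.2],
    [0.004,0,-0.004,0,0.2]
  ]
}}

```text
time_s: 15.85
ee_pos: [651.5, -165.7, 19.2]
ee_rot: [-179.9, 0.4, -5.5]
force: [-7.5, 0.4, -0.9]
gripper_width: 54.7
gripper_force: 3.5
```

Request:
{"fn": "apply_moves", "kwargs": {
  "deltas": [
    [0.002,0,0,0,0.2],
    [0.004,0,0,0,0.2],
    [0.006,0,0,0,0.2],
    [0.007,0,0,0,0.2],
    [0.007,0,0,0,0.2]
  ]
}}

```text
time_s: 16.35
ee_pos: [656.0, -166.0, 18.3]
ee_rot: [-179.9, 0.8, -5.5]
force: [-11.0, 0.3, -1.1]
gripper_width: 55.0
gripper_force: 5.3
```

Request:
{"fn": "apply_moves", "kwargs": {
  "deltas": [
    [0.002,0,0,0,0.2],
    [0.004,0,0,0,0.2],
    [0.006,0,0,0,0.2],
    [0.006,0,0,0,0.2],
    [0.006,0,0,0,0.2]
  ]
}}

```text
time_s: 16.85
ee_pos: [656.1, -165.8, 17.8]
ee_rot: [-179.8, 1.5, -5.5]
force: [-22.8, 1.3, 4.9]
gripper_width: 54.6
gripper_force: 11.3
```

That is the hard stop: no travel, and it sits 25 mm before the mouth, the same as for green. I back off.

Request:
{"fn": "apply_moves", "kwargs": {
  "deltas": [
    [-0.01,0,0,0,0.2],
    [-0.025,0,0,0,0.2],
    [-0.045,0,0,0,0.2],
    [-0.07,0,0,0,0.2],
    [-0.09,0,0,0,0.2]
  ]
}}

```text
time_s: 17.35
ee_pos: [578.1, -159.1, 21.0]
ee_rot: [180.0, -0.1, -5.5]
force: [-0.4, 0.5, -0.7]
gripper_width: 54.7
gripper_force: 0.0
```

Request:
{"fn": "apply_moves", "kwargs": {
  "deltas": [
    [-0.04,0,-0.03,0,0.2],
    [-0.08,0,-0.07,0,0.2],
    [-0.12,0,-0.1,0,0.2],
    [-0.16,0,-0.12,0,0.2],
    [-0.2,0,-0.13,0,0.2]
  ]
}}

```text
time_s: 17.85
ee_pos: [379.6, -140.6, 153.4]
ee_rot: [179.9, -0.4, -5.4]
force: [-0.7, -0.8, 0.5]
gripper_width: 54.6
gripper_force: 0.0
```

```bash
python3 - <<'E'
from h import *
print(env.state()["time_s"])
a=cams.grab_frame("top")
t=cv2.resize(a[100:200,160:360],(800,400),interpolation=cv2.INTER_CUBIC)
cv2.imwrite("pics/t4.png",t)
E
```

```text
17.85
```

View pics/t4.png

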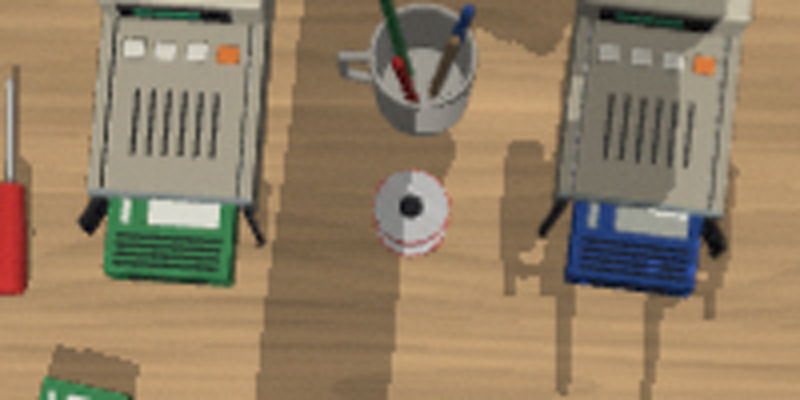

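Blue's tail stands out as far as green's, so it was not held. The stick-slip lurch at 651 mm probably toggled the catch, and the second push then released it. I'll confirm its place and push again smoothly, relieving the vertical load.

```bash
python3 - <<'E'
from h import *
for q in ([(570,282),(693,294)],[(104,277),(233,286)]):
    w=plane("top",np.array(q)/4+np.array([160,100]),28)[:,:2]; print(w.round(1),w.mean(0))
go(585,-160,24,-5.4)
E
```

```text
[[ 625.4 -120. ]
 [ 618.7 -212.2]] [ 622.03364666 -166.12001093]
[[620.3 231.5]
 [615.8 133.5]] [618.06277912 182.48625931]
delta m [0.2135 0.0009 0.1292] roll -0.0009
```

Request:
{"fn": "apply_moves", "kwargs": {
  "deltas": [
    [0.04,0.0,0.03,0,0.2],
    [0.08,0.0,0.06,0,0.2],
    [0.12,0.0,0.09,0,0.2],
    [0.16,0.0,0.115,0,0.2],
    [0.195,0.001,0.13,0,0.2]
  ]
}}

```text
time_s: 18.4
ee_pos: [575.2, -159.5, 18.5]
ee_rot: [-180.0, -0.0, -5.4]
force: [-1.3, 0.2, 0.7]
gripper_width: 54.9
gripper_force: 0.0
```

Request:
{"fn": "apply_moves", "kwargs": {
  "deltas": [
    [0.005,0,0,0,0.2],
    [0.012,0,0,0,0.2],
    [0.02,0,0,0,0.2],
    [0.028,0,-0.001,0,0.2],
    [0.034,0,-0.002,0,0.2]
  ]
}}

```text
time_s: 18.9
ee_pos: [607.3, -163.0, 24.1]
ee_rot: [180.0, -0.1, -5.5]
force: [0.1, 0.3, -0.4]
gripper_width: 54.8
gripper_force: 0.0
```

Request:
{"fn": "apply_moves", "kwargs": {
  "deltas": [
    [0.004,0,0,0,0.2],
    [0.008,0,-0.0005,0,0.2],
    [0.012,0,-0.001,0,0.2],
    [0.016,0,-0.0015,0,0.2]
  ]
}}

```text
time_s: 19.3
ee_pos: [616.3, -163.8, 24.0]
ee_rot: [-180.0, 0.7, -5.5]
force: [-11.8, -0.1, 3.8]
gripper_width: 54.7
gripper_force: 5.8
```

Request:
{"fn": "apply_moves", "kwargs": {
  "deltas": [
    [0.003,0,-0.0007,0,0.2],
    [0.006,0,-0.0012,0,0.2],
    [0.009,0,-0.0015,0,0.2],
    [0.012,0,-0.0015,0,0.2]
  ]
}}

```text
time_s: 19.7
ee_pos: [627.6, -164.9, 24.1]
ee_rot: [-179.9, 0.9, -5.5]
force: [-12.2, -0.1, 0.8]
gripper_width: 54.7
gripper_force: 5.9
```

Request:
{"fn": "apply_moves", "kwargs": {
  "deltas": [
    [0.003,0,-0.0003,0,0.2],
    [0.006,0,-0.0005,0,0.2],
    [0.009,0,-0.0005,0,0.2],
    [0.012,0,-0.0005,0,0.2]
  ]
}}

```text
time_s: 20.1
ee_pos: [637.7, -165.9, 24.2]
ee_rot: [-179.9, 1.1, -5.5]
force: [-15.0, -1.5, 1.8]
gripper_width: 54.9
gripper_force: 7.5
```

Request:
{"fn": "apply_moves", "kwargs": {
  "deltas": [
    [0.0025,0,-0.0002,0,0.2],
    [0.005,0,-0.0003,0,0.2],
    [0.0075,0,-0.0004,0,0.2],
    [0.01,0,-0.0005,0,0.2]
  ]
}}

```text
time_s: 20.5
ee_pos: [650.8, -167.3, 25.1]
ee_rot: [-180.0, 0.7, -5.5]
force: [-5.9, -1.1, -0.6]
gripper_width: 54.6
gripper_force: 2.9
```

Request:
{"fn": "apply_moves", "kwargs": {
  "deltas": [
    [0.0025,0,0,0,0.2],
    [0.005,0,0,0,0.2],
    [0.0075,0,0,0,0.2],
    [0.01,0,0,0,0.2]
  ]
}}

```text
time_s: 20.9
ee_pos: [656.1, -167.8, 24.2]
ee_rot: [-179.9, 1.3, -5.5]
force: [-21.4, -1.8, 6.5]
gripper_width: 54.4
gripper_force: 10.3
```

Request:
{"fn": "apply_moves", "kwargs": {
  "deltas": [
    [-0.005,0,0,0,0.2],
    [-0.01,0,0,0,0.2],
    [-0.014,0,0,0,0.2],
    [-0.018,0,0,0,0.2],
    [-0.022,0,0,0,0.2]
  ]
}}

```text
time_s: 21.4
ee_pos: [645.4, -166.5, 27.7]
ee_rot: [180.0, -0.2, -5.5]
force: [-0.6, -0.0, -0.3]
gripper_width: 54.6
gripper_force: 0.0
```

Request:
{"fn": "apply_moves", "kwargs": {
  "deltas": [
    [0,0,0,0,0.2],
    [0,0,0,0,0.2],
    [0,0,0,0,0.2],
    [-0.003,0,0,0,0.2],
    [-0.003,0,0,0,0.2]
  ]
}}

```text
time_s: 21.9
ee_pos: [641.0, -166.0, 26.9]
ee_rot: [-180.0, 0.0, -5.5]
force: [0.6, -0.3, -0.9]
gripper_width: 54.9
gripper_force: 0.0
```

Request:
{"fn": "apply_moves", "kwargs": {
  "deltas": [
    [-0.02,0,0,0,0.2],
    [-0.05,0,0,0,0.2],
    [-0.08,0,-0.02,0,0.2],
    [-0.12,0,-0.07,0,0.2],
    [-0.16,0,-0.12,0,0.2]
  ]
}}

```text
time_s: 22.4
ee_pos: [497.8, -152.2, 125.4]
ee_rot: [-180.0, 0.1, -5.5]
force: [0.7, -0.1, 1.3]
gripper_width: 55.1
gripper_force: 0.0
```

Request:
{"fn": "apply_moves", "kwargs": {
  "deltas": [
    [-0.04,0,0,0,0.2],
    [-0.08,0,0,0,0.2],
    [-0.1,0,0,0,0.2],
    [-0.1,0,0,0,0.2]
  ]
}}

```text
time_s: 22.8
ee_pos: [397.1, -142.4, 125.2]
ee_rot: [-180.0, 0.1, -5.5]
force: [0.1, 0.2, -0.7]
gripper_width: 54.7
gripper_force: 0.0
```

```bash
python3 - <<'E'
from h import *
print(env.state()["time_s"],env.state()["ee_pos"])
a=cams.grab_frame("top")
cv2.imwrite("pics/t5.png",cv2.resize(a[60:260,100:450],(798,456),interpolation=cv2.INTER_CUBIC))
h=cv2.cvtColor(a,cv2.COLOR_BGR2HSV)
m=cv2.inRange(h,(105,120,40),(125,255,255));m[:140]=0;m[185:]=0;m[:,:300]=0;m[:,340:]=0
ys,xs=np.nonzero(m);print(len(ys),ys.min(),ys.max())
b=ys>=ys.max()-2
print(plane("top",(xs.mean(),ys.max()),28))
E
```

```text
22.8 [ 397.0995872  -142.39297416  125.21114732]
235 150 161
[[ 655.75715225 -169.51184397   28.        ]]
```

View pics/t5.png

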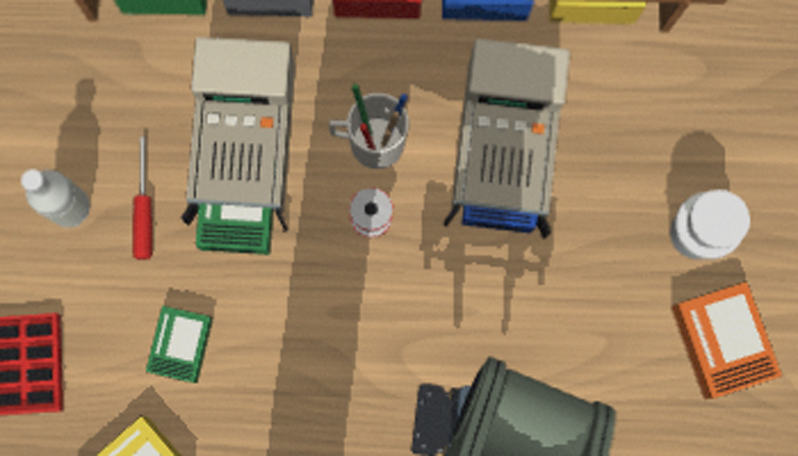

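The view shows blue held with a short tail at (500,218), about 22 mm before the mouth. Green stands out at (235,230), and everything else is in place. I'm handing the job in.

```bash
python3 -c "
from h import *
print(env.job_done())"
```

```text
the job is handed in; nothing more can be done
None
```

The job is handed in, with no verdict returned: the last picture shows green sprung out of the left reader, blue held in the right one after a second push (it came back out after the first), and nothing else visibly moved.

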